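# Ready the balance, then hold an ionising bar just over the weighing boat

### The job

The plastic weighing boat on the lab balance is charged with static: get the balance ready by pressing its three keys fully down one at a time, letting each come up again, in the order left, right, middle (left and right as the robot sees them). Then pick up the ionising bar by its handle, lift it clear above the bottle tops and carry it over the bottles to the boat, and finish still holding it there, motionless and level, centred over the boat and lengthwise in line with it, with its underside about one centimetre above the boat's rim. The bar must never touch the boat or the balance, the boat must not be touched or shifted, and the bottles, tip box and jar stay standing where they are; do not put the bar down: the program ends while the gripper holds it.

Things in the scene. Friction and masses are not known exactly. Their poses are not given: they have to be found in the camera images.
- balance: Grey-white lab balance, fixed, 280 mm deep (x) by 210 mm wide (y). Origin: centre of its underside; x from its front (keys, towards the robot) to its back, y to its left as the robot sees it. Tops above the table: front apron 55 mm, housing 75 mm, dark steel pan 87 mm (160 mm square, centred 50 mm behind the origin). The keys stand in a row 113 mm before the origin, 40 mm apart.
- key_left_top (a point): Centre of the top face of the left key of the balance: a round white spring key, 22 mm in diameter, pointing up, on the front apron; 77 mm above the table when up. Fully down takes 5 N and 6 mm; it springs back. As the robot sees it, at +y of the balance.
- key_right_top (a point): Centre of the top face of the right key of the balance: a round white spring key, 22 mm in diameter, pointing up, on the front apron; 77 mm above the table when up. Fully down takes 5 N and 6 mm; it springs back. As the robot sees it, at -y of the balance.
- key_middle_top (a point): Centre of the top face of the middle key of the balance: a round white spring key, 22 mm in diameter, pointing up, on the front apron; 77 mm above the table when up. Fully down takes 5 N and 6 mm; it springs back.
- key_left (a joint): Travel of the left key in m: 0 up, 0.006 fully down (about 1.5 N starts it moving, 5 N takes it fully down).
- key_right (a joint): Travel of the right key in m: 0 up, 0.006 fully down (about 1.5 N starts it moving, 5 N takes it fully down).
- key_middle (a joint): Travel of the middle key in m: 0 up, 0.006 fully down (about 1.5 N starts it moving, 5 N takes it fully down).
- boat: White plastic weighing boat: an oblong open tray 110 mm long (its x), 50 mm wide (its y), 16 mm tall, walls and floor 3 mm, 30 g, loose on the balance's pan, turned up to 46 degrees from the balance's x. Origin: centre of its underside; the rim is 16 mm above it.
- bar: Cordless ionising bar, about 0.2 kg, lying loose on the table on the left or right of the balance, beyond the bottles. A grey head 150 mm long (its x), 28 mm wide (its y), 22 mm tall, with a black block handle on the middle of its top, 70 mm long, 28 mm wide, from 22 to 62 mm above the underside. Same both ways round. Origin: centre of its underside; mass centred above it.
- bottle0: Closed glass laboratory bottle with an orange screw cap, 62 mm in diameter, 140 mm tall, standing upright and loose. Origin: centre of its underside. Left of the balance, nearer the robot.
- bottle1: Closed glass laboratory bottle with an orange screw cap, 62 mm in diameter, 140 mm tall, standing upright and loose. Origin: centre of its underside. Left of the balance, farther from the robot.
- bottle2: Closed glass laboratory bottle with an orange screw cap, 62 mm in diameter, 140 mm tall, standing upright and loose. Origin: centre of its underside. Right of the balance, nearer the robot.
- bottle3: Closed glass laboratory bottle with an orange screw cap, 62 mm in diameter, 140 mm tall, standing upright and loose. Origin: centre of its underside. Right of the balance, farther from the robot.
- tipbox: Grey pipette-tip box with a clear lid, 120 by 85 by 60 mm tall, loose on the table on the side of the balance where the bar is not. Origin: centre of its underside.
- jar: Small white closed jar, 50 mm in diameter, 50 mm tall, loose on the table in front of and left of the balance. Origin: centre of its underside.

How it is judged:
By the outcome, as a careful person would: the job done as asked, in the order asked, and still so for the second after the job is handed in, while the arm keeps its last pose, push and grip.
It also fails if it takes over 69 s, if anything falls off the work surface, if the arm or the gripper's body presses on something with over 40 N, if the wrist force passes 120 N, or if a joint passes its speed limit or range.

### The arm

A 7-joint arm with a two-finger parallel gripper is mounted at the origin on the work surface. World frame = base frame: x ahead of the robot, y to its left, z up, the work surface at z = 0. Lengths are in m, angles in rad, forces in N, time in s.
With the tool pointing down it reaches from about 0.4 to 0.85 m from the base axis. Payload 10.4 kg.
Tool frame: the origin (TCP) lies at the centre of the arm's flange, where the gripper is bolted on; the fingertips stand 173 mm ahead of it and the grasp point (between the pads) lies r.grasp_offset ahead of it (r.grasp_offset is the distance from the TCP to the grasp point, in m); z points along the fingers, y is the line along which they close (so a half turn about z gives the same grasp; the last joint's range is limited). The gripper opens to 85 mm and grips with 20 to 120 N. Pads are 22 mm wide; open, the fingers measure 114 mm over their backs; the gripper's body (76 mm by 85 mm) begins 54 mm behind the grasp point. The pads swing forward as they close: fully open they stand 13 mm farther back than shut.
Start: joints at [-1.154, 0.332, -0.065, 1.46, 0.022, 1.35, -0.088], TCP at [0.266, 0.566, 0.405] pointing down, gripper open.
Joint ranges: [-2.6, 2.6], [-0.5, 2.12], [-1.47, 1.34], [0.16, 2.42], [-1.27, 4.41], [0.06, 2.06], [-2.6, 2.6]. Speed limits (rad/s): [2.22, 2.22, 2.79, 2.79, 3.14, 3.14, 3.14].

### API

Orientations are given as [roll, pitch, yaw] about the fixed x, y, z axes, in that order (R = Rz(yaw) Ry(pitch) Rx(roll)).
In Python, from bench import r gives the robot as it stands.
- The arm moves only by the tool apply_moves, never from a script. Its argument "rows" is one flat list of numbers, 7 for each row, row after row: the finger opening in mm, from 0 to 85.4, then the shift along the tool's x, y, z in mm, then the turn, a rotation vector about the tool's x, y, z in rad. A call has 1 to 10 rows; each row is the pose to reach, as a shift and turn from the pose commanded when the call began, along the tool's axes at that moment; what a row does not reach only later rows make up. A row lasts 1/10 s, in which the tool goes at most 50 mm and 8.59 degrees, less where a joint would pass 70% of its speed; a pose out of reach is approached as far as the arm can. A call with a gripper value outside its range is refused whole. The fingers move at their own pace and stop on an object; "grip_force" is the grip in N (left out, the last holds). Time passes only in rows, so rows that repeat a pose let the fingers close. It gives the time, the measured TCP pose, the force, the opening and the grip force at its end, in the units of the state.
- r.sense(): the state, without advancing time (a new reading comes with each control period).
- r.read_camera(name): name is "scene" or "top"; returns the picture (400x640x3 uint8, red, green, blue); there is no depth.
- r.calibration(name): a dict with "vertical_fov" (degrees; the focal length in pixels is half the picture's height over the tangent of half this angle, whatever the lens; pixels are square), "cx", "cy" (the principal point, pixels), "k1" (the pictures are not rectified: a ray, as slopes to the right and down, at radius r is drawn at 1 + k1 r^2 times it, then the intrinsics apply), "R" (3x3) and "t" (3): a world point X has camera coordinates R X + t. Camera axes: x right, y down, z forward; pixel columns grow to the right and rows downward; lengths in m; the calibration is good to about 2 mm. A picture is of the moment at which its call begins. calibration takes no time and is no camera call.
- r.close_job(): hands the job in; it is judged then, once.
The state is a dict: "t": time; "joints": joint angles; "dq": joint speeds; "tau": joint torques, N m; "tcp_pos": TCP position; "tool_rot": TCP orientation; "force": force on the tool from outside, world axes, zero at the start; "wrist_torque": the same for the moment, N m; "gripper_width": opening from 0.0 (shut) to 1.0 (fully open); "grasp_force": force on a finger pad.
Only numpy, scipy, OpenCV 4.12 (cv2) and the standard library are available. Lean on these libraries where they do the work, as an engineer would, in place of code of your own. Each camera call takes 0.05 s, during which the arm holds its last target. There are 200 camera calls.

## Working session

There is one attempt and no reset: what is moved stays moved. The work goes in short steps, Python scripts to look and compute and a tool call to move; the robot and the scene stay as the last step left them, time stands still between calls to the robot, and variables do not carry over. Pictures are saved under pics/ and viewed, at most 10 in all, crops included, and the job is handed in when it is done.

Besides the shell and the picture viewer there is one more tool, called by a JSON object that holds its "name" and its "arguments", one argument or row to a line. apply_moves: Moves the arm, as the interface text tells. Its arguments: {"type":"object","properties":{"rows":{"type":"array"},"grip_force":{"type":"number"}},"required":["rows"]}

```bash
ls; mkdir -p pics; python3 - <<'E'
from bench import r
import cv2
for n in("scene","top"):
    cv2.imwrite(f"pics/{n}0.png",r.read_camera(n)[:,:,::-1]); c=r.calibration(n);print(n,c)
s=r.sense();print(s,r.grasp_offset)
E
```

```text
pics
scene {'vertical_fov': 42.97145373460909, 'cx': 316.67248512675656, 'cy': 195.64819235221933, 'k1': -0.05850024352687464, 'R': array([[ 4.00005118e-02,  9.99199548e-01, -4.72396941e-04],
       [ 8.50267897e-01, -3.42867140e-02, -5.25232259e-01],
       [-5.24828032e-01,  2.06078952e-02, -8.50958784e-01]]), 't': array([-0.00532237, -0.39387858,  1.59544872])}
top {'vertical_fov': 51.38688530801098, 'cx': 314.5153599396682, 'cy': 199.59550788552147, 'k1': -0.059372678032467395, 'R': array([[-0.00963126, -0.99986678, -0.01317785],
       [-0.9894166 ,  0.01143704, -0.14465123],
       [ 0.14478267,  0.01164521, -0.98939495]]), 't': array([0.01527735, 0.48863477, 1.03504358])}
{'t': 0.1, 'joints': array([-1.15362103,  0.33280274, -0.06471689,  1.46086145,  0.02160706,
        1.34986435, -0.08853007]), 'dq': array([-4.69781100e-04, -1.67915285e-03,  3.34694633e-05, -3.38086126e-03,
        1.20225776e-04, -3.63135782e-04, -5.91987892e-04]), 'tau': array([ 9.95249065e-04, -6.26744056e+01,  4.90408740e-02, -3.92428493e+01,
        1.64236670e-02,  7.00495031e-03, -4.20750325e-05]), 'tcp_pos': array([0.26602383, 0.56543546, 0.40399713]), 'tool_rot': array([-3.14035385e+00,  5.62674167e-05,  2.70182414e+00]), 'force': array([ 0.1509138 ,  0.12825554, -1.03727395]), 'wrist_torque': array([-0.02163005, -0.00768328, -0.03595892]), 'grasp_force': 0.0, 'gripper_width': 0.9998253471000261} 0.1547
```

View pics/scene0.png

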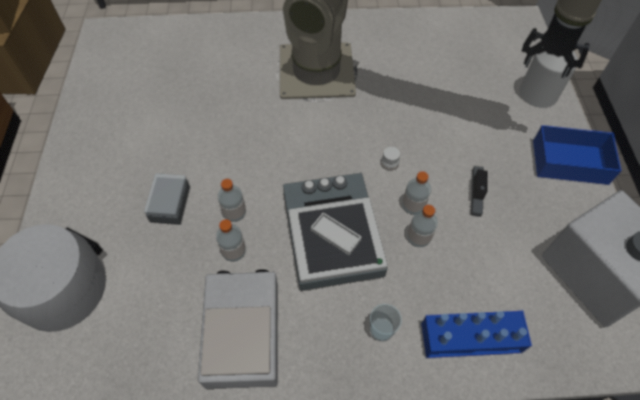

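View pics/top0.png

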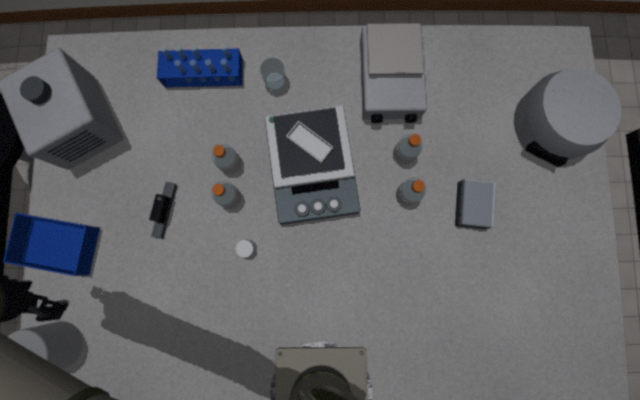

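The top view shows the balance at about (313,165), its keys at (302,209), (318,207) and (334,205), the boat at (310,141), the bar at (163,210) and the jar at (245,249). The scene view shows the bar at (480,190). Next I'll enlarge the top view and the scene view.

```bash
cat > h.py <<'E'
from bench import r
import numpy as np, cv2
from scipy.optimize import least_squares
from scipy.spatial.transform import Rotation as Ro
def cam(n):
    c=r.calibration(n); return c,200/np.tan(np.radians(c["vertical_fov"]/2))
def proj(n,X):
    c,f=cam(n); p=np.atleast_2d(X)@c["R"].T+c["t"]; s=p[:,:2]/p[:,2:]
    s=s*(1+c["k1"]*(s**2).sum(1,keepdims=True)); return s*f+[c["cx"],c["cy"]]
def back(n,uv,z):
    """pixel -> world point at height z"""
    c,f=cam(n); d=(np.array(uv,float)-[c["cx"],c["cy"]])/f; s=d.copy()
    for _ in range(20): s=d/(1+c["k1"]*(s@s))
    R=c["R"];o=-R.T@c["t"];v=R.T@np.append(s,1); return o+v*(z-o[2])/v[2]
def crop(n,x0,y0,x1,y1,k,name,img=None):
    im=r.read_camera(n)[:,:,::-1] if img is None else img
    cv2.imwrite(f"pics/{name}.png",cv2.resize(im[y0:y1,x0:x1],None,fx=k,fy=k,interpolation=cv2.INTER_CUBIC))
E
python3 - <<'E'
from h import *
crop("top",145,95,365,265,3.5,"top1",cv2.imread("pics/top0.png"))
crop("scene",280,140,500,290,3.5,"scene1",cv2.imread("pics/scene0.png"))
E
```

```text
(no output)
```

View pics/top1.png

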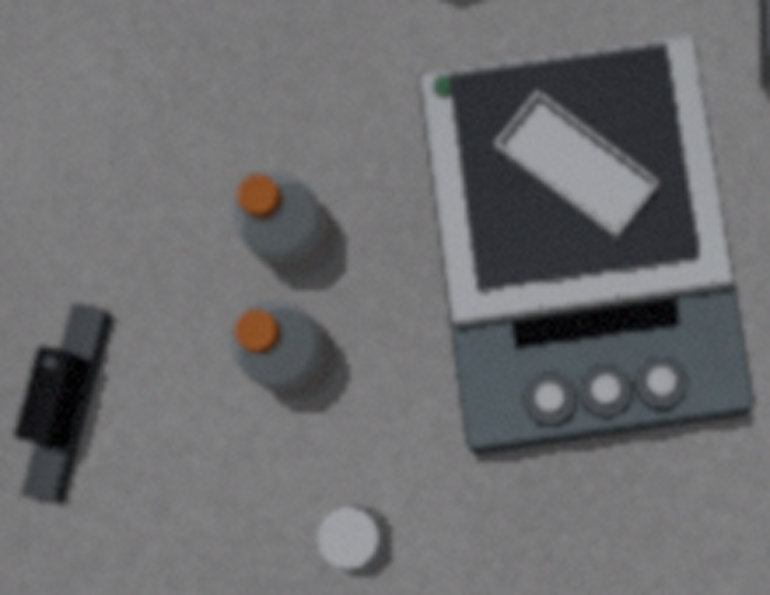

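View pics/scene1.png

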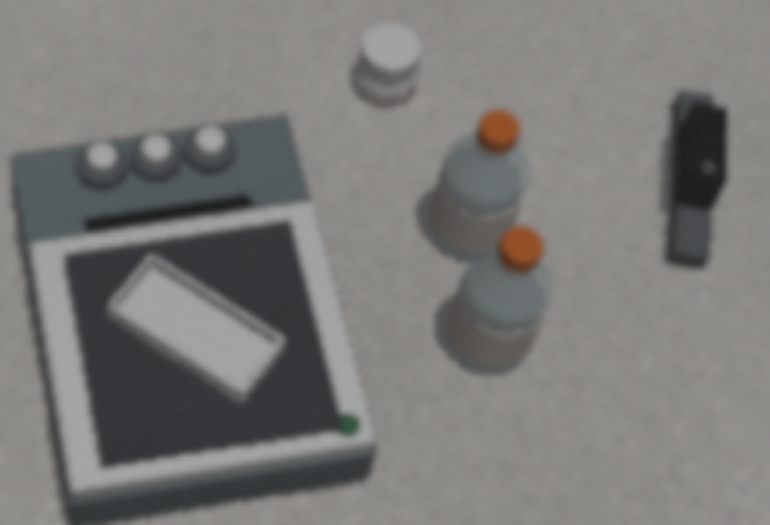

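The top crop gives the key caps at (549,398), (605,388) and (661,380), the boat rim corners at (538,91), (495,144), (617,237) and (658,183), and the handle around (48,397). The scene crop shows the same objects with the handle at (702,157). I'll fit poses from the silhouettes in both cameras.

```bash
cat > fit.py <<'E'
from h import *
from scipy.optimize import minimize
K=6
def hullmask(n,pts,win):
    x0,y0,x1,y1=win; uv=(proj(n,pts)-[x0,y0]+.5)*K-.5
    m=np.zeros(((y1-y0)*K,(x1-x0)*K),np.uint8)
    h=cv2.convexHull(uv.astype(np.float32)).reshape(-1,2)
    cv2.fillConvexPoly(m,np.round(h*16).astype(np.int32),1,shift=4); return m
def box(p,L,W,z0,z1):
    c,s=np.cos(p[2]),np.sin(p[2])
    return np.array([[p[0]+c*a-s*b,p[1]+s*a+c*b,z] for a in(-L/2,L/2) for b in(-W/2,W/2) for z in(z0,z1)])
def fit(obs,p0,dims):
    """obs: list of (cam, win, mask(K-upsampled))"""
    f=lambda p:sum((hullmask(n,box(p,*dims),w)!=m).sum() for n,w,m in obs)/K**2
    best=None
    for dy in(-.15,0,.15):
        q=np.array(p0)+[0,0,dy]
        S=np.vstack([q]+[q+d for d in np.diag([.012,.012,.15])])
        o=minimize(f,q,method="Nelder-Mead",options=dict(initial_simplex=S,xatol=1e-5,fatol=1e-3))
        if best is None or o.fun<best.fun:best=o
    return best.x,best.fun
def grab(im,win):
    x0,y0,x1,y1=win
    return cv2.resize(im[y0:y1,x0:x1],None,fx=K,fy=K,interpolation=cv2.INTER_CUBIC)
def largest(m,seed=None):
    n,l,st,_=cv2.connectedComponentsWithStats(m.astype(np.uint8)); i=1+np.argmax(st[1:,4]); return (l==i).astype(np.uint8)
E
cat > m1.py <<'E'
from fit import *
im={n:cv2.cvtColor(cv2.imread(f"pics/{n}0.png"),cv2.COLOR_BGR2GRAY) for n in("top","scene")}
up=lambda l,x0,y0:[((a+.5)/3.5-.5+x0,(b+.5)/3.5-.5+y0) for a,b in l]
T=lambda l:up(l,145,95); S=lambda l:up(l,280,140)
# balance from points (frame coordinates)
L=[((.13,.08,.087),(455,80)),((.13,-.08,.087),(668,45)),((-.03,-.08,.087),(697,257)),((-.03,.08,.087),(479,290)),
((-.113,.04,.077),(549,398)),((-.113,0,.077),(605,388)),((-.113,-.04,.077),(661,380))]
Sc=[((.13,.08,.087),(338,429)),((.13,-.08,.087),(102,466)),((-.03,-.08,.087),(67,256)),((-.03,.08,.087),(291,224)),
((-.113,.04,.077),(211,141)),((-.113,0,.077),(156,149)),((-.113,-.04,.077),(101,157))]
def tf(p,q):
    c,s=np.cos(p[2]),np.sin(p[2]);q=np.array(q);return np.c_[p[0]+c*q[:,0]-s*q[:,1],p[1]+s*q[:,0]+c*q[:,1],q[:,2]]
A=[a for a,_ in L];ut=np.array(T([b for _,b in L]));us=np.array(S([b for _,b in Sc]))
f=lambda p:np.r_[(proj("top",tf(p,A))-ut).ravel(),(proj("scene",tf(p,A))-us).ravel()]
o=least_squares(f,[.6,0,.1],loss="soft_l1");print("balance",o.x);print(f(o.x).reshape(-1,2).round(1).tolist())
print("keys",tf(o.x,A)[4:].round(4).tolist())
for n,P in(("top",ut),("scene",us)): print(n,[back(n,u,.077).round(4).tolist() for u in P[4:]])
wb={"top":(282,116,338,168),"scene":(307,208,366,258)}
obs=[]
for n,w in wb.items():
    g=grab(im[n],w); m=largest(g>85)
    m=cv2.morphologyEx(m,cv2.MORPH_CLOSE,np.ones((25,25))); obs.append((n,w,m)); print(n,m.sum()/36)
p0=list(back("top",T([(577,164)])[0],.103)[:2])+[-.6]
for q in(-.5,.6):
  p0[2]=q; print("boat",fit(obs,p0,(.11,.05,.087,.103)))
for o_ in obs: print([fit([o_],p0[:2]+[q],(.11,.05,.087,.103)) for q in(-.6,)])
wh={"top":(143,180,182,242),"scene":(465,160,498,205)}
obs=[]
for n,w in wh.items():
    g=grab(im[n],w); print(n,np.percentile(g,[0,5,10,15,20,30,40,50]))
    m=largest(g<42); obs.append((n,w,m)); print(m.sum()/36)
p0=list(back("top",T([(48,397)])[0],.062)[:2])+[-.25]
print("bar",fit(obs,p0,(.07,.028,.022,.062)))
for o_ in obs: print(fit([o_],p0,(.07,.028,.022,.062)))
for nm,u in(("b0",(257,330)),("b1",(259,195))): print(nm,back("top",T([u])[0],.14))
print("jar",back("top",T([(349,538)])[0],.05)); print("tcp bottle2/3",back("top",(418,187),.14),back("top",(414,141),.14))
E
python3 m1.py
```

```text
balance [0.58031765 0.0184019  0.12607111]
[[-2.2, -2.4], [-0.6, -0.9], [0.4, -0.5], [-1.3, -1.2], [-0.8, -0.8], [-0.7, -0.1], [-0.7, -0.0], [0.4, -0.3], [-1.5, -0.1], [-1.8, -0.8], [-1.0, -1.1], [-0.8, -0.8], [-0.6, -0.9], [-0.5, -1.0]]
keys [[0.4632, 0.0439, 0.077], [0.4682, 0.0042, 0.077], [0.4732, -0.0355, 0.077]]
top [[0.4612, 0.042, 0.077], [0.4679, 0.0024, 0.077], [0.4731, -0.0372, 0.077]]
scene [[0.4658, 0.0457, 0.077], [0.4711, 0.0056, 0.077], [0.4764, -0.0343, 0.077]]
top 915.6666666666666
scene 1060.3055555555557
boat (array([0.62464662, 0.0237023 , 0.88748917]), np.float64(177.55555555555554))
boat (array([0.62520157, 0.02346623, 0.89909322]), np.float64(177.22222222222223))
[(array([ 0.62711702,  0.02125198, -2.23900839]), np.float64(32.916666666666664))]
[(array([ 0.6239405 ,  0.02434985, -2.24505564]), np.float64(22.194444444444443))]
top [  0.  10.  20.  25.  37.  68.  87. 116.]
510.72222222222223
scene [ 29.  32.  34.  35.  41.  66.  94. 131.]
302.1111111111111Traceback (most recent call last):
  File "m1.py", line 32, in <module>
    print("bar",fit(obs,p0,(.07,.028
[... 441 characters left out ...]
sk(n,box(p,*dims),w)!=m).sum() for n,w,m in obs)/K**2
               ~~~^^^^^^^^^^^^^^^^^^^^^^^^^^^^^^^^^^^^^^^^^^^^^^^^^^^^^^^^
  File "fit.py", line 14, in <genexpr>
    f=lambda p:sum((hullmask(n,box(p,*dims),w)!=m).sum() for n,w,m in obs)/K**2
                    ~~~~~~~~^^^^^^^^^^^^^^^^^^
  File "fit.py", line 5, in hullmask
    x0,y0,x1,y1=win; uv=(proj(n,pts)-[x0,y0]+.5)*K-.5
                         ~~~~^^^^^^^
  File "h.py", line 8, in proj
    c,f=cam(n); p=np.atleast_2d(X)@c["R"].T+c["t"]; s=p[:,:2]/p[:,2:]
        ~~~^^^
  File "h.py", line 6, in cam
    c=r.calibration(n); return c,200/np.tan(np.radians(c["vertical_fov"]/2))
ValueError: time passes only in moves, steps and waits
```

```bash
sed -i 's/^def cam(n):/from functools import lru_cache\n@lru_cache\ndef cam(n):/' h.py; sed -i 's/^print("bar",fit/for q in(-.25,-.5):print("bar",fit/; s/p0,(.07,.028,.022,.062)))$/p0[:2]+[q],(.07,.028,.022,.062)))/; s/^for o_ in obs: print(fit/for o_ in obs:\n q=-.25;print(fit/' m1.py; python3 m1.py | tail -14
```

```text
[(array([ 0.62711702,  0.02125198, -2.23900839]), np.float64(32.916666666666664))]
[(array([ 0.6239405 ,  0.02434985, -2.24505564]), np.float64(22.194444444444443))]
top [  0.  10.  20.  25.  37.  68.  87. 116.]
510.72222222222223
scene [ 29.  32.  34.  35.  41.  66.  94. 131.]
302.1111111111111
bar (array([ 0.46769842,  0.40817176, -0.21411483]), np.float64(269.6388888888889))
bar (array([ 0.46811894,  0.40855276, -0.21548131]), np.float64(269.3888888888889))
(array([ 0.46726243,  0.40655313, -0.23553236]), np.float64(96.61111111111111))
(array([ 0.47105868,  0.4120589 , -0.34473686]), np.float64(103.25))
b0 [0.50139609 0.23485044 0.14      ]
b1 [0.59456076 0.23591258 0.14      ]
jar [0.36503245 0.18719941 0.05      ]
tcp bottle2/3 [ 0.50040478 -0.23287472  0.14      ] [ 0.61135694 -0.2286845   0.14      ]
```

```bash
cat > go.py <<'E'
import sys
from h import *
def go(x,y,z,yaw):
    s=r.sense(); R=Ro.from_euler("xyz",s["tool_rot"])
    T=Ro.from_euler("xyz",[np.pi,0,yaw])
    print("t",s["t"],"pos",s["tcp_pos"].round(4),"yaw",s["tool_rot"].round(4),"F",s["force"].round(1),"w",round(s["gripper_width"],3),"gf",s["grasp_force"],"j",s["joints"].round(2))
    print("shift mm",(R.inv().apply(np.array([x,y,z])-s["tcp_pos"])*1000).round(1),"rot",(R.inv()*T).as_rotvec().round(4))
if __name__=="__main__": go(*map(float,sys.argv[1:]))
E
python3 go.py .4632 .0439 .29 1.697
```

```text
t 0.1 pos [0.266  0.5654 0.404 ] yaw [-3.1404e+00  1.0000e-04  2.7018e+00] F [ 0.2  0.1 -1. ] w 1.0 gf 0.0 j [-1.15  0.33 -0.06  1.46  0.02  1.35 -0.09]
shift mm [-400.4 -387.8  114.5] rot [-1.1000e-03  7.0000e-04  1.0048e+00]
```

{"name": "apply_moves", "arguments": {
  "rows": [0, -200, -194, 50, 0, 0, 0.5, 0, -200, -194, 50, 0, 0, 0.5, 0, -200, -194, 50, 0, 0, 0.5, 0, -200, -194, 50, 0, 0, 0.5, 0, -200, -194, 50, 0, 0, 0.5, 0, -200, -194, 50, 0, 0, 0.5, 0, -400, -388, 114, 0, 0, 1.005, 0, -400, -388, 114, 0, 0, 1.005, 0, -400, -388, 114, 0, 0, 1.005, 0, -400, -388, 114, 0, 0, 1.005],
  "grip_force": 60
}}

```text
t: 1.1
tcp_pos: [0.4334, 0.1205, 0.3095]
tool_rot: [3.141, -0.0, 1.691]
force: [0.6, 0.5, -0.3]
gripper_width: -0.002
grasp_force: 0.0
```

```bash
python3 go.py .4632 .0439 .27 1.697
```

```text
t 1.1 pos [0.4334 0.1205 0.3095] yaw [ 3.1414e+00 -4.0000e-04  1.6913e+00] F [ 0.6  0.5 -0.3] w -0.002 gf 0.0 j [-0.71  0.02  0.34  2.04 -0.01  1.09 -0.24]
shift mm [-79.6  20.4  39.5] rot [ 0.0002 -0.0004 -0.0057]
```

{"name": "apply_moves", "arguments": {
  "rows": [0, -70, 18, 20, 0, 0, -0.005, 0, -70, 18, 20, 0, 0, -0.005, 0, -70, 18, 20, 0, 0, -0.005, 0, -70, 18, 20, 0, 0, -0.005, 0, -70, 18, 20, 0, 0, -0.005]
}}

```text
t: 1.6
tcp_pos: [0.4597, 0.0564, 0.29]
tool_rot: [3.142, -0.0, 1.703]
force: [0.2, -0.1, -0.7]
gripper_width: -0.002
grasp_force: 0.0
```

```bash
python3 go.py .4632 .0439 .265 1.697; python3 - <<'E'
from h import *
crop("top",265,150,375,235,6,"top2")
crop("scene",280,140,390,225,6,"scene2")
a,b=cv2.imread("pics/top2.png"),cv2.imread("pics/scene2.png")
cv2.imwrite("pics/k2.png",cv2.resize(np.vstack([a,b]),None,fx=.58,fy=.58))
s=r.sense();R=Ro.from_euler("xyz",s["tool_rot"])
tip=s["tcp_pos"]+R.apply([0,0,.173]);print(tip,proj("top",tip),proj("scene",tip))
E
```

```text
t 1.6 pos [0.4597 0.0564 0.29  ] yaw [ 3.1416e+00 -4.0000e-04  1.7034e+00] F [ 0.2 -0.1 -0.7] w -0.002 gf 0.0 j [-0.62  0.07  0.42  2.03 -0.03  1.04 -0.05]
shift mm [-12.9   1.8  25. ] rot [ 0.     -0.0004  0.0064]
[0.45981078 0.05650225 0.11714095] [[294.63118737 206.9239308 ]] [[344.77570759 168.79587131]]
```

View pics/k2.png

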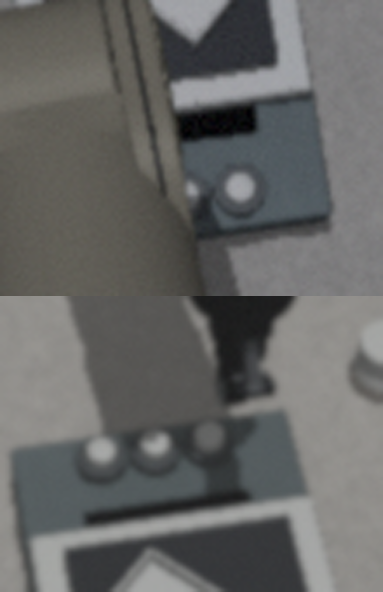

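View pics/scene2.png

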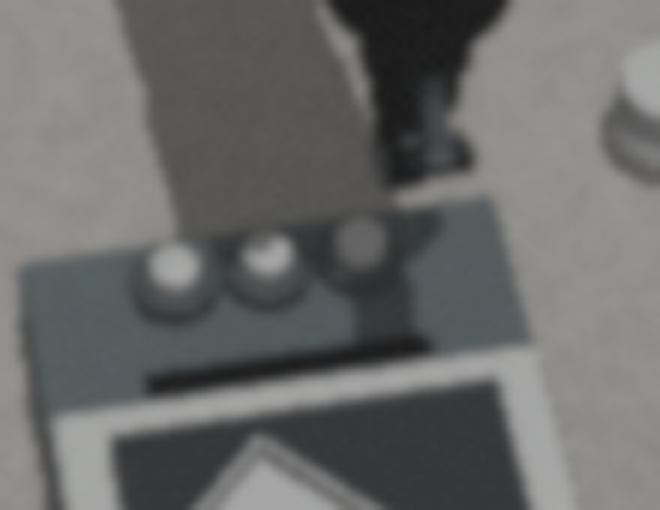

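```bash
python3 go.py .4632 .0439 .270 1.697
```

```text
t 1.7 pos [0.4598 0.0564 0.2901] yaw [ 3.1412e+00 -4.0000e-04  1.7038e+00] F [ 0.1  0.4 -0.1] w -0.001 gf 0.0 j [-0.62  0.07  0.42  2.03 -0.03  1.04 -0.05]
shift mm [-12.9   1.7  20.1] rot [ 0.0003 -0.0004  0.0068]
```

{"name": "apply_moves", "arguments": {
  "rows": [0, -6.5, 1, 10, 0, 0, 0.007, 0, -12.9, 1.7, 20, 0, 0, 0.007, 0, -12.9, 1.7, 20, 0, 0, 0.007, 0, -12.9, 1.7, 20, 0, 0, 0.007]
}}

```text
t: 2.1
tcp_pos: [0.4632, 0.0425, 0.2694]
tool_rot: [-3.14, 0.0, 1.694]
force: [-0.3, -0.1, 0.6]
gripper_width: 0.003
grasp_force: 0.0
```

```bash
python3 go.py .4632 .0439 .265 1.697; python3 - <<'E'
from h import *
s=r.sense();R=Ro.from_euler("xyz",s["tool_rot"])
im=r.read_camera("scene")[:,:,::-1].copy()
b=cv2.resize(im[60:200,270:420],None,fx=5,fy=4*5/4,interpolation=cv2.INTER_CUBIC)[:600]
for d in(0,.0,.1,.173):
  p=s["tcp_pos"]+R.apply([0,0,d]); u=proj("scene",p)[0];print(d,u)
  cv2.circle(b,tuple(int(v) for v in ((u-[270,60]+.5)*5)),3,(0,0,255),-1)
u=proj("scene",[.4632,.0439,.077])[0];cv2.circle(b,tuple(int(v) for v in ((u-[270,60]+.5)*5)),3,(0,255,0),-1)
b=np.clip(b.astype(float)*1.8,0,255)
cv2.imwrite("pics/s3.png",b[200:])
E
```

```text
t 2.1 pos [0.4632 0.0425 0.2694] yaw [-3.1405e+00  3.0000e-04  1.6942e+00] F [-0.3 -0.1  0.6] w 0.003 gf 0.0 j [-0.6   0.11  0.43  2.05 -0.05  1.   -0.02]
shift mm [1.4 0.2 4.4] rot [-0.0011  0.0003 -0.0028]
0 [341.74676315 131.06576742]
0.0 [341.74676315 131.06576742]
0.1 [339.99605752 157.5996629 ]
0.173 [338.86114278 174.74652656][ WARN:0@0.371] global loadsave.cpp:1063 imwrite_ Unsupported depth image for selected encoder is fallbacked to CV_8U.
```

View pics/s3.png

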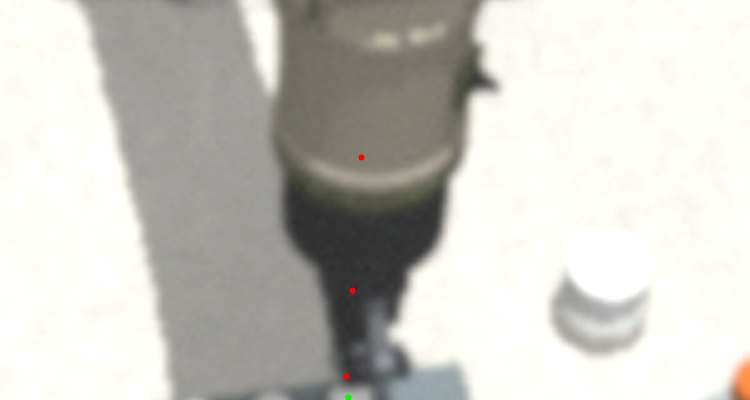

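The brightened scene view has the flange axis in line with the predicted (red) points, and the tip sits over the left key near (350,385). Pressing now.

{"name": "apply_moves", "arguments": {
  "rows": [0, 1.4, 0.2, 10, 0, 0, 0, 0, 1.4, 0.2, 17, 0, 0, 0, 0, 1.4, 0.2, 20, 0, 0, 0, 0, 1.4, 0.2, 22, 0, 0, 0, 0, 1.4, 0.2, 24, 0, 0, 0, 0, 1.4, 0.2, 25, 0, 0, 0, 0, 1.4, 0.2, 25, 0, 0, 0]
}}

```text
t: 2.85
tcp_pos: [0.4632, 0.0442, 0.245]
tool_rot: [-3.141, -0.0, 1.695]
force: [-4.2, 1.2, 4.7]
gripper_width: -0.003
grasp_force: 2.3
```

{"name": "apply_moves", "arguments": {
  "rows": [0, 0, 0, 1.2, 0, 0, 0, 0, 0, 0, 2.4, 0, 0, 0, 0, 0, 0, 2.4, 0, 0, 0]
}}

```text
t: 3.15
tcp_pos: [0.4636, 0.0441, 0.2441]
tool_rot: [3.142, -0.001, 1.695]
force: [-12.2, -1.4, 27.1]
gripper_width: 0.002
grasp_force: 13.4
```

{"name": "apply_moves", "arguments": {
  "rows": [0, 0, 0, -12, 0, 0, 0, 0, 0, 0, -26, 0, 0, 0, 0, 0, 0, -26, 0, 0, 0, 0, -40, 0, -26, 0, 0, 0, 0, -80, 0, -26, 0, 0, 0, 0, -80, 0, -26, 0, 0, 0, 0, -80, 0, -26, 0, 0, 0, 0, -80, 0, -26, 0, 0, 0]
}}

```text
t: 3.95
tcp_pos: [0.4732, -0.0344, 0.2681]
tool_rot: [-3.141, -0.0, 1.696]
force: [-0.1, 0.7, 0.3]
gripper_width: -0.003
grasp_force: 0.0
```

```bash
python3 go.py .4732 -.0355 .2440 1.697
```

```text
t 3.95 pos [ 0.4732 -0.0344  0.2681] yaw [-3.1413e+00 -2.0000e-04  1.6958e+00] F [-0.1  0.7  0.3] w -0.003 gf 0.0 j [-0.5   0.13  0.51  2.03 -0.08  1.    0.17]
shift mm [-1.1 -0.1 24.1] rot [-0.0003 -0.0002 -0.0012]
```

{"name": "apply_moves", "arguments": {
  "rows": [0, -1.1, 0, 10, 0, 0, 0, 0, -1.1, 0, 17, 0, 0, 0, 0, -1.1, 0, 20, 0, 0, 0, 0, -1.1, 0, 23, 0, 0, 0, 0, -1.1, 0, 25, 0, 0, 0, 0, -1.1, 0, 26, 0, 0, 0, 0, -1.1, 0, 26, 0, 0, 0]
}}

```text
t: 4.65
tcp_pos: [0.4734, -0.036, 0.2441]
tool_rot: [-3.141, -0.002, 1.695]
force: [-13.1, 3.8, 30.1]
gripper_width: 0.001
grasp_force: 14.7
```

{"name": "apply_moves", "arguments": {
  "rows": [0, 0, 0, -12, 0, 0, 0, 0, 0, 0, -26, 0, 0, 0, 0, 0, 0, -26, 0, 0, 0, 0, 40, 0, -26, 0, 0, 0, 0, 40, 0, -26, 0, 0, 0, 0, 40, 0, -26, 0, 0, 0, 0, 40, 0, -26, 0, 0, 0]
}}

```text
t: 5.35
tcp_pos: [0.4683, 0.0028, 0.2681]
tool_rot: [-3.141, 0.0, 1.694]
force: [-0.9, -0.4, 0.5]
gripper_width: 0.002
grasp_force: 0.0
```

```bash
python3 go.py .4682 .0042 .2440 1.697
```

```text
t 5.35 pos [0.4683 0.0028 0.2681] yaw [-3.1411e+00  3.0000e-04  1.6944e+00] F [-0.9 -0.4  0.5] w 0.002 gf 0.0 j [-0.55  0.12  0.47  2.04 -0.06  0.99  0.08]
shift mm [ 1.4  0.  24.1] rot [-0.0005  0.0003 -0.0026]
```

{"name": "apply_moves", "arguments": {
  "rows": [0, 1.4, 0, 10, 0, 0, 0, 0, 1.4, 0, 17, 0, 0, 0, 0, 1.4, 0, 20, 0, 0, 0, 0, 1.4, 0, 23, 0, 0, 0, 0, 1.4, 0, 25, 0, 0, 0, 0, 1.4, 0, 26, 0, 0, 0, 0, 1.4, 0, 26, 0, 0, 0]
}}

```text
t: 6.05
tcp_pos: [0.4683, 0.0043, 0.244]
tool_rot: [-3.141, -0.001, 1.694]
force: [-13.1, -1.9, 30.2]
gripper_width: -0.003
grasp_force: 14.8
```

{"name": "apply_moves", "arguments": {
  "rows": [0, 0, 0, -12, 0, 0, 0, 0, 0, 0, -30, 0, 0, 0, 0, 0, 0, -70, 0, 0, 0, 0, 0, 0, -116, 0, 0, 0, 0, 0, 0, -116, 0, 0, 0, 0, 0, 0, -116, 0, 0, 0]
}}

```text
t: 6.65
tcp_pos: [0.4684, 0.0047, 0.3593]
tool_rot: [3.139, -0.001, 1.695]
force: [1.5, 0.4, 0.0]
gripper_width: 0.002
grasp_force: 0.0
```

```bash
python3 go.py .469 .409 .36 2.90
```

```text
t 6.65 pos [0.4684 0.0047 0.3593] yaw [ 3.1393e+00 -8.0000e-04  1.6949e+00] F [1.5 0.4 0. ] w 0.002 gf 0.0 j [-0.57 -0.    0.47  1.94 -0.    1.2   0.02]
shift mm [ 4.011e+02  5.060e+01 -2.000e-01] rot [ 2.5000e-03  7.0000e-04 -1.2051e+00]
```

{"name": "apply_moves", "arguments": {
  "rows": [85, 401, 50.6, 0, 0, 0, -1.205, 85, 401, 50.6, 0, 0, 0, -1.205, 85, 401, 50.6, 0, 0, 0, -1.205, 85, 401, 50.6, 0, 0, 0, -1.205, 85, 401, 50.6, 0, 0, 0, -1.205, 85, 401, 50.6, 0, 0, 0, -1.205, 85, 401, 50.6, 0, 0, 0, -1.205, 85, 401, 50.6, 0, 0, 0, -1.205, 85, 401, 50.6, 0, 0, 0, -1.205, 85, 401, 50.6, 0, 0, 0, -1.205]
}}

```text
t: 7.65
tcp_pos: [0.4681, 0.4101, 0.3561]
tool_rot: [-3.139, -0.002, 2.902]
force: [0.3, -0.9, -0.4]
gripper_width: 0.999
grasp_force: 0.0
```

```bash
python3 go.py .469 .409 .36 2.90; python3 - <<'E'
from h import *
im=r.read_camera("scene")[:,:,::-1]
import numpy as np
cv2.imwrite("pics/sA.png",im)
b=cv2.resize(im[110:230,440:560],None,fx=5,fy=5,interpolation=cv2.INTER_CUBIC)
im=cv2.imread("pics/scene0.png");t=cv2.imread("pics/top0.png")
c=cv2.resize(t[175:245,140:190],None,fx=5,fy=5,interpolation=cv2.INTER_CUBIC)
from fit import box
for n,img,o in(("top",c,(140,175)),("scene",b,(440,110))):
  for dims,col in(((.15,.028,.022,.022),(0,255,0)),((.07,.028,.062,.062),(0,0,255)),((.15,.028,0,0),(255,0,0))):
    P=proj(n,box((.469,.409,-.24),*dims)[::2]); P=P[[0,1,3,2]]
    cv2.polylines(img,[np.round((P-o+.5)*5).astype(np.int32)],True,col,1)
out=np.zeros((600,860,3),np.uint8)[:, :850];out[:,:600]=b;out[:350,600:850]=c
cv2.imwrite("pics/bar.png",np.clip(cv2.resize(out,(790,558)).astype(float)*1.6,0,255).astype(np.uint8))
E
```

```text
t 7.65 pos [0.4681 0.4101 0.3561] yaw [-3.1387e+00 -1.9000e-03  2.9018e+00] F [ 0.3 -0.9 -0.4] w 0.999 gf 0.0 j [-0.89  0.35  0.13  1.54 -0.05  1.25  0.57]
shift mm [-1.1 -0.9 -3.9] rot [-0.0029 -0.0019  0.0018]
```

View pics/bar.png

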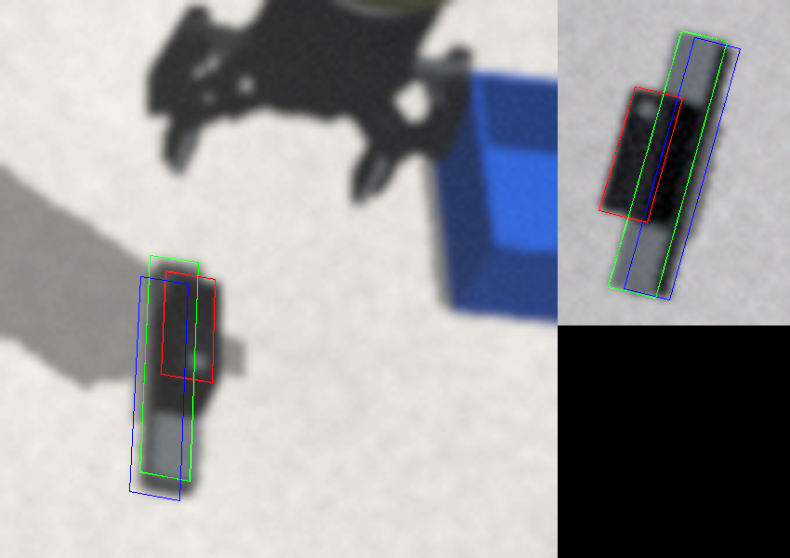

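The bar picture has the top overlay fitting exactly at (.469,.409,-0.24). The scene overlay sits about 2 px to the left, which is the camera bias. I'll use the mean and descend.

```bash
python3 go.py .470 .411 .197 2.90
```

```text
t 7.7 pos [0.4689 0.4085 0.3567] yaw [-3.1389e+00 -1.1000e-03  2.8988e+00] F [ 0.2 -0.7 -0.7] w 0.994 gf 0.0 j [-0.89  0.35  0.13  1.54 -0.05  1.25  0.57]
shift mm [ -0.6   3.2 159.7] rot [-0.0027 -0.0011 -0.0012]
```

{"name": "apply_moves", "arguments": {
  "rows": [85, -0.5, 3, 40, -0.0027, -0.001, 0, 85, -0.5, 3, 80, -0.0027, -0.001, 0, 85, -0.5, 3, 115, -0.0027, -0.001, 0, 85, -0.5, 3, 140, -0.0027, -0.001, 0, 85, -0.5, 3, 155, -0.0027, -0.001, 0, 85, -0.5, 3, 159, -0.0027, -0.001, 0, 85, -0.5, 3, 159, -0.0027, -0.001, 0, 85, -0.5, 3, 159, -0.0027, -0.001, 0]
}}

```text
t: 8.5
tcp_pos: [0.4707, 0.4118, 0.2011]
tool_rot: [3.137, 0.002, 2.899]
force: [0.3, 0.3, -0.0]
gripper_width: 0.99
grasp_force: 0.0
```

```bash
python3 go.py .470 .411 .197 2.90
```

```text
t 8.5 pos [0.4707 0.4118 0.2011] yaw [3.1370e+00 2.2000e-03 2.8991e+00] F [ 0.3  0.3 -0. ] w 0.99 gf 0.0 j [-0.88  0.51  0.11  1.67 -0.07  0.96  0.59]
shift mm [ 0.5 -1.   4.1] rot [ 0.0046  0.0022 -0.0009]
```

{"name": "apply_moves", "arguments": {
  "rows": [85, 0.4, -1, 4, 0.0046, 0.0022, 0, 85, 0.4, -1, 4, 0.0046, 0.0022, 0, 60, 0.4, -1, 4, 0.0046, 0.0022, 0, 40, 0.4, -1, 4, 0.0046, 0.0022, 0, 20, 0.4, -1, 4, 0.0046, 0.0022, 0, 20, 0.4, -1, 4, 0.0046, 0.0022, 0, 20, 0.4, -1, 4, 0.0046, 0.0022, 0, 20, 0.4, -1, 4, 0.0046, 0.0022, 0, 20, 0.4, -1, 4, 0.0046, 0.0022, 0],
  "grip_force": 80
}}

```text
t: 9.4
tcp_pos: [0.4695, 0.411, 0.1958]
tool_rot: [-3.14, -0.001, 2.9]
force: [0.7, 0.0, 3.9]
gripper_width: 0.32
grasp_force: 79.3
```

```bash
python3 go.py .470 .411 .38 2.90
```

```text
t 9.4 pos [0.4695 0.411  0.1958] yaw [-3.1403e+00 -9.0000e-04  2.8998e+00] F [0.7 0.  3.9] w 0.32 gf 79.2647910118103 j [-0.88  0.52  0.11  1.67 -0.07  0.96  0.59]
shift mm [-3.000e-01 -1.000e-01 -1.842e+02] rot [-0.0013 -0.0009 -0.0002]
```

{"name": "apply_moves", "arguments": {
  "rows": [20, 0, 0, -15, -0.0013, -0.0009, 0, 20, 0, 0, -45, -0.0013, -0.0009, 0, 20, 0, 0, -85, -0.0013, -0.0009, 0, 20, 0, 0, -125, -0.0013, -0.0009, 0, 20, 0, 0, -160, -0.0013, -0.0009, 0, 20, 0, 0, -184, -0.0013, -0.0009, 0, 20, 0, 0, -194, -0.0013, -0.0009, 0, 20, 0, 0, -194, -0.0013, -0.0009, 0, 20, 0, 0, -194, -0.0013, -0.0009, 0]
}}

```text
t: 10.3
tcp_pos: [0.4695, 0.4109, 0.3881]
tool_rot: [-3.139, -0.001, 2.9]
force: [0.0, -1.2, -3.1]
gripper_width: 0.318
grasp_force: 78.9
```

```bash
python3 go.py .6255 .0228 .385 0.897; python3 - <<'E'
from h import *
for n in("top","scene"): cv2.imwrite(f"pics/{n}L.png",r.read_camera(n)[:,:,::-1])
a=cv2.imread("pics/sceneL.png")[60:260,400:600]
cv2.imwrite("pics/lift.png",np.clip(cv2.resize(a,None,fx=3,fy=3,interpolation=cv2.INTER_CUBIC)*1.4,0,255).astype(np.uint8))
E
```

```text
t 10.3 pos [0.4695 0.4109 0.3881] yaw [-3.1392e+00 -1.4000e-03  2.8998e+00] F [ 0.  -1.2 -3.1] w 0.318 gf 78.92966151237488 j [-0.9   0.34  0.13  1.49 -0.05  1.32  0.57]
shift mm [-244.4 -339.4    3.5] rot [-2.9000e-03  1.5000e-03  2.0028e+00]
```

View pics/lift.png

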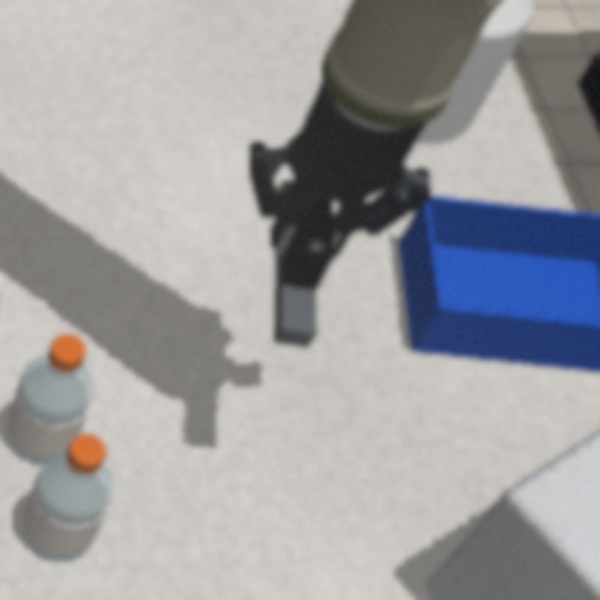

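The lift picture shows the bar hanging level in the gripper at about (295,310), with bottles and box untouched. Carrying it over.

{"name": "apply_moves", "arguments": {
  "rows": [20, -12, -17, 0, 0, 0, 0.08, 20, -36, -50, 0, 0, 0, 0.2, 20, -60, -83, 0, 0, 0, 0.34, 20, -84, -116, 0, 0, 0, 0.48, 20, -108, -149, 0, 0, 0, 0.62, 20, -132, -182, 0, 0, 0, 0.76, 20, -156, -215, 0, 0, 0, 0.9, 20, -180, -248, 0, 0, 0, 1.04, 20, -195, -270, 0, 0, 0, 1.14, 20, -200, -278, 0, 0, 0, 1.2]
}}

```text
t: 11.4
tcp_pos: [0.5979, 0.0893, 0.3884]
tool_rot: [-3.139, 0.003, 1.691]
force: [0.4, -0.4, -2.5]
gripper_width: 0.319
grasp_force: 79.0
```

```bash
python3 go.py .6255 .0228 .385 0.897
```

```text
t 11.4 pos [0.5979 0.0893 0.3884] yaw [-3.1394e+00  2.5000e-03  1.6909e+00] F [ 0.4 -0.4 -2.5] w 0.319 gf 79.04173851013184 j [-0.6   0.31  0.47  1.56 -0.14  1.3   0.01]
shift mm [-69.4  19.4   3.6] rot [-0.001   0.0033  0.7939]
```

{"name": "apply_moves", "arguments": {
  "rows": [20, -10, 3, 2, 0, 0, 0.1, 20, -25, 7, 6, 0, 0, 0.23, 20, -40, 11, 10, 0, 0, 0.36, 20, -55, 15, 14, 0, 0, 0.49, 20, -65, 18, 18, 0, 0.003, 0.62, 20, -69, 19, 18, 0, 0.003, 0.72, 20, -69.4, 19.4, 18, -0.001, 0.003, 0.78, 20, -69.4, 19.4, 18, -0.001, 0.003, 0.794, 20, -69.4, 19.4, 18, -0.001, 0.003, 0.794, 20, -69.4, 19.4, 18, -0.001, 0.003, 0.794]
}}

```text
t: 12.4
tcp_pos: [0.6254, 0.0273, 0.3712]
tool_rot: [-3.141, -0.002, 0.908]
force: [-0.1, 0.2, -3.1]
gripper_width: 0.315
grasp_force: 79.0
```

```bash
python3 go.py .6255 .0228 .324 0.897; python3 - <<'E'
from h import *
from fit import box
ims=[r.read_camera(n)[:,:,::-1].copy() for n in("scene","top")]
s=r.sense();p=s["tcp_pos"];yaw=s["tool_rot"][2];h=p[2]-.1958
out=[]
for n,im,o,w in(("scene",ims[0],(290,150),(90,110)),("top",ims[1],(260,100),(90,110))):
  b=im[o[1]:o[1]+w[1],o[0]:o[0]+w[0]]; cv2.imwrite(f"pics/{n}F.png",im)
  b=np.clip(cv2.resize(b,None,fx=4.4,fy=4.4,interpolation=cv2.INTER_CUBIC)*1.6,0,255).astype(np.uint8)
  for q,col in((box((p[0],p[1],yaw),.15,.028,h,h),(255,0,0)),(box((p[0],p[1],yaw),.15,.028,h+.022,h+.022),(0,255,0)),(box((.6255,.0228,.897),.11,.05,.103,.103),(0,0,255))):
    P=proj(n,q[::2])[[0,1,3,2]]; cv2.polylines(b,[np.round((P-o+.5)*4.4).astype(np.int32)],True,col,1)
  out.append(b)
cv2.imwrite("pics/fin.png",np.hstack(out))
E
```

```text
t 12.4 pos [0.6254 0.0273 0.3712] yaw [-3.1408e+00 -2.0000e-03  9.0760e-01] F [-0.1  0.2 -3.1] w 0.315 gf 79.02705430984497 j [-0.59  0.39  0.62  1.53 -0.24  1.29 -0.61]
shift mm [-3.6  2.9 47.2] rot [-0.0008 -0.002   0.0106]
```

View pics/fin.png

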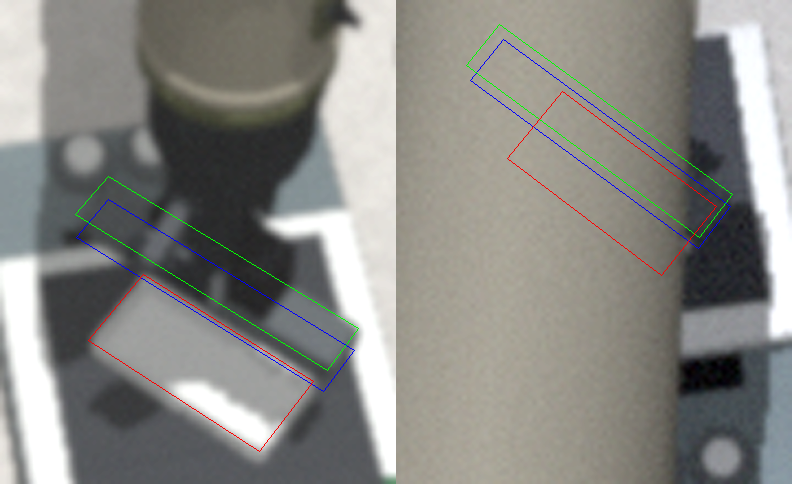

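The final-view picture shows the bar above and up-left of the boat in the scene view, with the boat rim at about (90,340), (145,275), (315,380) and (260,452), unmoved. The arm hides it in the top view. I'll calibrate the camera bias numerically from the saved lift pictures.

```bash
python3 - <<'E'
from fit import *
p=np.array([.4695,.4109,2.8998-np.pi]);h=.3881-.1958
for n in("scene","top"):
    P=proj(n,box(p,.15,.028,h,h+.022)); print(n,P.round(1).tolist())
    im=cv2.cvtColor(cv2.imread(f"pics/{n}L.png"),cv2.COLOR_BGR2GRAY)
    x0,y0=(P.min(0)-6).astype(int);x1,y1=(P.max(0)+7).astype(int)
    if n=="scene": y0=y1-32
    print(x0,y0)
    for y in range(y0,y1,1 if n=="scene" else 2): print(y," ".join(f"{v:3d}" for v in im[y,x0:x1]))
E
```

```text
scene [[490.4, 124.3], [493.0, 118.4], [501.8, 126.1], [504.6, 120.3], [489.1, 174.0], [491.8, 168.5], [501.3, 176.1], [504.3, 170.6]]
483 151
151 142 140 140 141 141 141 139 130 105  69  43  34  30  28  28  29  28  29  28  28  28  28  27  39  65  99 126 139
152 142 141 141 141 141 142 140 130 107  70  44  33  30  28  30  28  28  28  30  28  28  29  31  50  82 114 133 141
153 142 142 141 142 140 141 140 131 108  71  44  34  32  30  29  30  28  30  29  27  27  27  39  65  99 124 136 141
154 144 143 143 142 141 141 140 131 106  71  47  42  43  40  38  35  31  30  31  30  31  34  52  82 113 131 138 140
155 145 144 143 143 141 141 140 131 105  71  50  56  58  56  53  50  47  43  43  40  39  47  71 100 124 135 139 140
156 145 144 143 142 142 142 141 130 102  68  55  63  70  69  67  64  60  61  58  57  57  66  93 118 133 138 140 141
157 142 142 143 142 142 143 142 129 100  66  57  65  73  73  74  72  72  72  71  69  71  81 108 129 138 140 140 141
158 141 142 142 142 142 143 141 128  97  64  56  66  74  75  75  75  75  75  74  74  76  88 112 133 140 141 140 141
159 139 140 141 141 142 143 1
[... 10595 characters left out ...]
 113 125 128 127 125 121 126 125 123 121 125 124 126 122 121 121 125 126 126 127 127 123 124 125 122
236  51  49  46  45  43  42  58  86 111 120 123 125 124 122 123 124 123 125 127 124 125 122 126 124 124 126 128 127 126 124 122 124 124 120 122 125 126 125 125 126 127 127 126 125 124 126 127 124 125
238  56  50  49  47  48  43  45  53  77 102 118 124 126 124 126 124 123 125 125 124 125 123 125 127 127 123 123 124 125 124 125 124 124 125 125 125 127 124 125 126 128 125 124 124 126 127 128 127 127
240  57  56  54  51  48  45  45  42  48  64  98 119 123 125 122 122 122 123 124 123 124 125 123 127 126 124 121 122 123 126 127 127 127 127 126 125 127 129 125 126 127 127 128 128 129 126 130 127 123
```

Camera bias from the held bar is about 0 for the top view and about +2.8 mm y, -2.7 mm x for the scene view. Corrected, both cameras agree on the boat at (.627,.0214) with tool yaw about .892.

```bash
python3 go.py .627 .0214 .330 .892
```

```text
t 12.5 pos [0.6255 0.0271 0.3715] yaw [-3.1411e+00 -2.4000e-03  9.0690e-01] F [ 0.1  0.1 -1.9] w 0.32 gf 79.02645707130432 j [-0.59  0.39  0.62  1.53 -0.24  1.29 -0.61]
shift mm [-3.7  4.8 41.5] rot [-0.0006 -0.0024  0.0149]
```

{"name": "apply_moves", "arguments": {
  "rows": [20, -2, 2.5, 5, 0, -0.002, 0.01, 20, -3.7, 4.8, 15, 0, -0.0024, 0.015, 20, -3.7, 4.8, 25, 0, -0.0024, 0.015, 20, -3.7, 4.8, 35, 0, -0.0024, 0.015, 20, -3.7, 4.8, 41, 0, -0.0024, 0.015, 20, -3.7, 4.8, 41.5, 0, -0.0024, 0.015, 20, -3.7, 4.8, 41.5, 0, -0.0024, 0.015, 20, -3.7, 4.8, 41.5, 0, -0.0024, 0.015]
}}

```text
t: 13.3
tcp_pos: [0.6272, 0.0212, 0.3306]
tool_rot: [3.141, -0.001, 0.891]
force: [0.2, -1.2, -3.3]
gripper_width: 0.32
grasp_force: 79.0
```

```bash
python3 go.py .627 .0214 .3088 .892
```

```text
t 13.3 pos [0.6272 0.0212 0.3306] yaw [ 3.1414e+00 -6.0000e-04  8.9090e-01] F [ 0.2 -1.2 -3.3] w 0.32 gf 79.01392221450806 j [-0.57  0.43  0.61  1.58 -0.26  1.21 -0.6 ]
shift mm [-0.  -0.3 21.8] rot [ 0.0002 -0.0006 -0.0011]
```

{"name": "apply_moves", "arguments": {
  "rows": [20, 0, 0, 5, 0, 0, 0, 20, 0, 0, 10, 0, 0, 0, 20, 0, 0, 15, 0, 0, 0, 20, 0, 0, 19, 0, 0, 0, 20, 0, 0, 21, 0, 0, 0, 20, 0, 0, 21.5, 0, 0, 0, 20, 0, 0, 21.5, 0, 0, 0, 20, 0, 0, 21.5, 0, 0, 0, 20, 0, 0, 21.5, 0, 0, 0]
}}

```text
t: 14.2
tcp_pos: [0.6271, 0.0212, 0.3088]
tool_rot: [-3.141, -0.0, 0.891]
force: [-0.3, 0.7, -2.4]
gripper_width: 0.316
grasp_force: 79.0
```

```bash
python3 go.py .627 .0214 .3088 .892; python3 - <<'E'
from h import *
im=r.read_camera("scene")
g=cv2.cvtColor(im,cv2.COLOR_RGB2GRAY)
# boat's uncovered far edge/corners, before and now: bright-region lower/left extents
old=cv2.cvtColor(cv2.imread("pics/scene0.png"),cv2.COLOR_BGR2GRAY)
for n,a in(("before",old),("now",g)):
    for c in(315,322,330,340,350): # lower edge of boat per column
        col=a[225:262,c].astype(float);d=np.diff(col);k=np.argmin(d[:])
        print(n,c,225+k,d[k].round(),end=" | ")
    print()
from fit import box
for nm,z in(("bar bottom",(.113,.113)),("bar top",(.135,.135))): print(nm,(proj("scene",box((.627,.0214,.892),.15,.028,*z)[::2])+[1.15,-.9]).round(1).tolist())
print(g[222:262:2,300:372:3])
E
```

```text
t 14.2 pos [0.6271 0.0212 0.3088] yaw [-3.1415e+00 -3.0000e-04  8.9080e-01] F [-0.3  0.7 -2.4] w 0.316 gf 79.01249527931213 j [-0.57  0.45  0.6   1.6  -0.27  1.17 -0.59]
shift mm [ 0.1 -0.2  0. ] rot [-0.0001 -0.0003 -0.0012]
before 315 230 -25.0 | before 322 234 -22.0 | before 330 240 -21.0 | before 340 246 -24.0 | before 350 251 -22.0 | 
now 315 233 -16.0 | now 322 238 -16.0 | now 330 242 -16.0 | now 340 246 -22.0 | now 350 251 -22.0 | 
bar bottom [[306.1, 216.4], [313.3, 208.1], [359.2, 251.1], [366.1, 242.1]]
bar top [[305.9, 211.7], [313.2, 203.3], [359.8, 246.8], [366.9, 237.7]]
[[ 61  37  37  36  41  47  48  66  50  48  30  26  25  25  23  25  26  32
   52  53  53  53  66 157]
 [ 71  37  37  38  63  76  55  61  39  47  31  26  27  25  25  27  27  33
   54  54  54  54  57 148]
 [ 78  38  36  38  84  94  85  53  35  28  27  27  33  25  25  27  24  33
   54  53  54  54  54 138]
 [ 88  39  38  38  88  97  99  83  44  27  27  34  49  25  24  26  23  38
   53  54  53  54  54 117]
 [ 91  38  36  40  79  93  99  98  85  47  30  41  51  22  23  23  25  58
   57  54  52  54  55  96]
 [ 
[... 812 characters left out ...]
47  57  53  49  39  36  42  50  53  54  54  60  86 120 149 128 121
   58  40  47  53  55  56]
 [165 151  61  54  52  50  43  51  54  54  55  54  55  60  86 118 148 115
   45  38  45  54  54  56]
 [166 159  71  55  54  53  52  55  55  54  56  55  55  54  62  89 107  77
   42  38  52  55  54  56]
 [165 164  77  54  54  54  55  54  54  53  54  54  55  56  56  63  83  61
   53  47  54  54  54  54]
 [165 164  83  53  53  53  55  55  54  53  55  55  56  55  54  54  58  54
   55  54  54  55  54  56]
 [166 165  95  56  56  55  56  54  54  54  55  55  55  55  56  54  55  55
   54  55  55  56  56  55]
 [166 166 113  55  54  54  53  55  53  55  55  53  56  55  54  56  54  56
   56  55  55  56  55  54]]
```

The bar pixels match the predicted pose to about 1 px, and the boat's unshadowed edge hasn't moved. Handing in.

```bash
python3 -c "
from bench import r
print(r.close_job())"
```

```text
the job is handed in; nothing more can be done
None
```

I pressed the keys left, right, middle, each bottoming at about 27–30 N. The job is handed in with the gripper holding the bar level and still over the boat, lengthwise in line and about 10 mm above the rim by measurement; no verdict came back.

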